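Kit the parts of one control station

TASK

Put the kit for one control station together in the blue tray: the yellow cam switch in the pocket with the yellow floor, the green contact block on the green floor, the red mushroom button on the red floor and the white lamp on the white floor, each standing upright in the middle of its pocket. Set the parts down without dropping them, and leave the red contact block and the green mushroom button where they stand, as they belong to another job.

Things in the scene. Friction and masses are not known exactly. Their poses are not given: they have to be found in the camera images.
- cam_switch: the cam switch: a square tower, 42 x 42 mm and 60 mm tall, of three yellow tiers on a black foot, with a black top that bears a yellow square and four screws; about 110 g. Origin at the centre of its underside, z up; its faces lie across its x and y axes. It stands upright on the bench.
- green_block: the green contact block: a dark green (teal) block, 46 mm along its x, 26 mm along its y and 36 mm tall, with a black window on top and four steel screws; about 50 g. Origin at the centre of its underside, z up. It is gripped across its 26 mm width.
- red_mushroom: the red mushroom stop button: a red round cap of 40 mm diameter (22 to 44 mm above the bench; its rim is straight from 27 to 38 mm) on a black stem of 32 mm diameter; 44 mm tall in all, about 70 g. It stands cap up. Origin at the centre of its underside, z up.
- white_lamp: the white indicator lamp: a black round body of 36 mm diameter and 30 mm height with a white lens of 29 mm diameter on top, 43 mm tall in all, about 60 g. It stands lens up. Origin at the centre of its underside, z up.
- red_block: the red contact block, of the same shape and size as the green one (46 x 26 x 36 mm). It does not belong to the kit. Origin at the centre of its underside, z up. The loose parts stand some 10 cm apart; a brass ring (34 mm across, 7 mm high) and a small grey clamp (34 x 22 mm, 10 mm high) lie among them.
- green_mushroom: the green mushroom button, of the same shape and size as the red one (40 mm cap, 44 mm tall). It does not belong to the kit. Origin at the centre of its underside, z up.
- yellow_floor: the yellow pocket floor: a yellow plate, 93 mm square, 2 mm thick, fixed on the bottom of one pocket of the blue kit tray. Origin at the centre of its underside, 4 mm above the bench; the part stands on its top, 2 mm higher. x and y run along the pocket's walls, z up. The tray is 204 mm square, fixed, with 2 x 2 pockets 96 mm square inside; walls 4 mm thick, tops 26 mm above the bench.
- green_floor: the green pocket floor: a green plate, 93 mm square, 2 mm thick, fixed on the bottom of one pocket of the blue kit tray. Origin at the centre of its underside, 4 mm above the bench; the part stands on its top, 2 mm higher. x and y run along the pocket's walls, z up. The tray is turned by up to 0.3 rad and stands to the robot's left (+y) of the loose parts.
- red_floor: the red pocket floor: a red plate, 93 mm square, 2 mm thick, fixed on the bottom of one pocket of the blue kit tray. Origin at the centre of its underside, 4 mm above the bench; the part stands on its top, 2 mm higher. x and y run along the pocket's walls, z up. Tray and pocket as for the yellow floor. Blue bins up to 110 mm high stand beyond x = 0.77 m and at the right, near (0.66, -0.50).
- white_floor: the white pocket floor: a white plate, 93 mm square, 2 mm thick, fixed on the bottom of one pocket of the blue kit tray. Origin at the centre of its underside, 4 mm above the bench; the part stands on its top, 2 mm higher. x and y run along the pocket's walls, z up. Tray and pocket as for the yellow floor.
Things that resemble listed ones, but are neither listed nor needed, are in the scene too. Of the things that look like the cam_switch, the largest one is meant.

How it is judged:
By the outcome, as a careful person would: the job done as asked, in the order asked, and still so for the second after the job is handed in, with the robot touching nothing.
It also fails if it takes over 102 s, if anything falls off the work surface, if the arm or the gripper's body presses on something with over 40 N, if the wrist force passes 120 N, or if a joint passes its speed limit or range.

ROBOT

A 6-joint arm with a two-finger parallel gripper is mounted at the origin on the work surface. World frame = base frame: x ahead of the robot, y to its left, z up, the work surface at z = 0. Lengths are in m, angles in rad, forces in N, time in s.
With the tool pointing down it reaches from about 0.35 to 0.975 m from the base axis. Payload 4.9 kg.
Tool frame: the origin (TCP) lies on the centre line of the jaws, within the pads' length; the fingertips stand manip.tip_reach ahead of it and the grasp point (between the pads) is the TCP (manip.tip_reach is the distance from the TCP to the fingertips, in m); z points along the fingers, y is the line along which they close (so a half turn about z gives the same grasp; the last joint's range is limited). The gripper opens to 85 mm and grips with 20 to 120 N. Pads are 22 mm wide; open, the fingers measure 114 mm over their backs; the gripper's body (76 mm by 85 mm) begins 54 mm behind the grasp point. The pads swing forward as they close: fully open they stand 13 mm farther back than shut.
Start: joints at [1.044, 0.053, 1.613, -0, 1.476, -0.119], TCP at [0.248, 0.574, 0.224] pointing down, gripper open.
Joint ranges: [-3.01, 3.01], [-1.01, 2.22], [0.06, 2.58], [-1.02, 4.17], [0.09, 2.62], [-3.14, 3.14]. Speed limits (rad/s): [2.57, 2.57, 3.14, 3.14, 3.14, 3.14].

INTERFACE

Orientations are given as a unit quaternion [w, x, y, z].
In Python, from plant import manip gives the robot as it stands. The module is installed in compiled form; this text tells all that it offers.
- The arm moves only by the tool move_arm, never from a script. Its argument "rows" is a list of rows, each a list of 7 numbers: the shift along the tool's x, y, z in cm, then the turn, a rotation vector about the tool's x, y, z in degrees, then the opening, from -1 (shut) to 1 (fully open). In form: [[tx, ty, tz, ax, ay, az, jaw], ...]. A call has 1 to 20 rows; each row shifts and turns the commanded pose from where the row before left it, along the tool's axes as they then stand; what a row does not reach is not made up. A row lasts 1/12 s, in which the tool goes at most 41.7 mm and 7.16 degrees, less where a joint would pass 70% of its speed; a pose out of reach is approached as far as the arm can. A call is refused whole if a number of a shift passes 4.17 or a number of a turn 7.16, either way. A call with a gripper value outside its range is refused whole. The fingers move at their own pace and stop on an object; the grip force is fixed at half the most. Time passes only in rows, so rows that do not move let the fingers close. It gives the time, the measured TCP pose, the force, the opening and the grip force at its end, in the units of the state.
- manip.state(): the state, without advancing time (a new reading comes with each control period).
- manip.grab_frame(name): name is "side" or "top" or "wrist"; returns a dict with "img" (420x560x3 uint8, blue, green, red), "mtx" (3x3 intrinsics, pixels), "R" (3x3) and "t" (3): a world point X has camera coordinates R X + t. Camera axes: x right, y down, z forward; pixel columns grow to the right and rows downward; lengths in m; the calibration is good to about 2 mm. A picture is of the moment at which its call begins. There is no depth.
- manip.job_done(): hands the job in; it is judged then, once.
The state is a dict: "time": time; "joint_pos": joint angles; "joint_vel": joint speeds; "joint_efforts": joint torques, N m; "tool_pos": TCP position; "tool_rot": TCP orientation; "contact_force": force on the tool from outside, world axes, zero at the start; "ft_torque": the same for the moment, N m; "gripper_width": opening from 0.0 (shut) to 1.0 (fully open); "grasp_force": force on a finger pad.
Only numpy, scipy, OpenCV 4.12 (cv2) and the standard library are available. Lean on these libraries where they do the work, as an engineer would, in place of code of your own. Each camera call takes 0.05 s, during which the arm holds its last target. There are 200 camera calls.

## Working session

There is one attempt and no reset: what is moved stays moved. The work goes in short steps, Python scripts to look and compute and a tool call to move; the robot and the scene stay as the last step left them, time stands still between calls to the robot, and variables do not carry over. Pictures are saved under pics/ and viewed, at most 14 in all, crops included, and the job is handed in when it is done.

Besides the shell and the picture viewer there is one more tool, called after "Emit:" by a JSON object that holds its "method" and its "body". move_arm: Moves the arm, as the interface text tells. Its arguments: {"type":"object","properties":{"rows":{"type":"array","items":{"type":"array","items":{"type":"number"}}}},"required":["rows"]}

```bash
mkdir -p pics
python3 - <<'E'
from plant import manip
import cv2,numpy as np
s=manip.state();print({k:np.round(v,3) for k,v in s.items()},manip.tip_reach)
for n in("top","side"):
    f=manip.grab_frame(n);cv2.imwrite(f"pics/{n}0.png",f["img"]);print(n,f["mtx"].round(1).tolist(),f["R"].round(3).tolist(),f["t"].round(3).tolist())
    np.savez(f"{n}0.npz",**f)
E
```

```text
{'time': np.float64(0.0), 'joint_pos': array([ 1.044,  0.053,  1.614, -0.   ,  1.476, -0.119]), 'joint_vel': array([-0.001, -0.   ,  0.   , -0.   , -0.   , -0.001]), 'joint_efforts': array([ 0.0000e+00, -3.9366e+01, -3.7018e+01,  0.0000e+00,  7.0000e-03,
        0.0000e+00]), 'tool_pos': array([0.248, 0.573, 0.222]), 'tool_rot': array([-0.   ,  0.202,  0.979, -0.001]), 'contact_force': array([0.057, 0.11 , 0.003]), 'ft_torque': array([ 0.033,  0.041, -0.001]), 'grasp_force': np.float64(0.0), 'gripper_width': np.float64(0.998)} 0.019
top [[433.9, 0.0, 275.6], [0.0, 433.9, 206.7], [0.0, 0.0, 1.0]] [[0.022, -1.0, 0.012], [-0.996, -0.023, -0.084], [0.084, -0.01, -0.996]] [-0.075, 0.573, 0.825]
side [[485.4, 0.0, 282.1], [0.0, 485.4, 213.3], [0.0, 0.0, 1.0]] [[-0.999, -0.048, -0.006], [-0.029, 0.691, -0.722], [0.039, -0.721, -0.692]] [0.571, 0.07, 1.112]
```

View pics/top0.png

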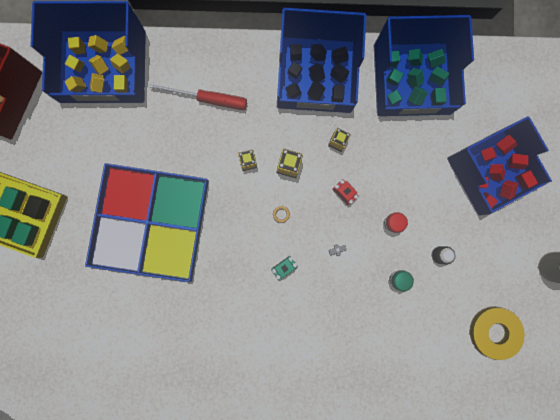

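View pics/side0.png

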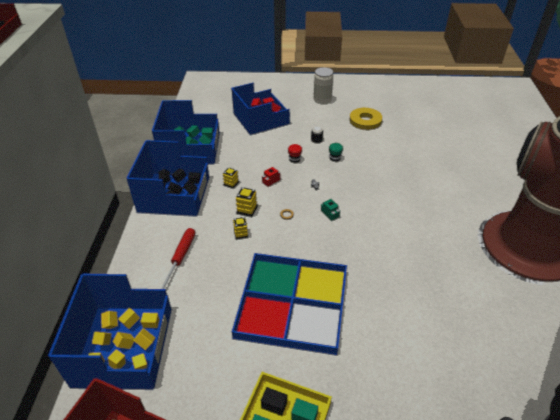

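Top view: the cam-switch lookalikes are at (248,160), (290,163) and (340,140). The one at (290,163) looks largest, and in the side view it is at (246,200), also the largest. The other parts in the top view are the green block (285,268), red block (346,192), red mushroom (397,223), green mushroom (403,281), lamp (446,255) and tray (148,222). I'll confirm the cam switch in an enlarged crop.

Run:
```python
import cv2,numpy as np
t=cv2.imread("pics/top0.png");s=cv2.imread("pics/side0.png")
a=cv2.resize(t[120:300,235:465],None,fx=3.4,fy=3.4,interpolation=cv2.INTER_CUBIC)[:600,:782]
cv2.imwrite("pics/ctop.png",a[:600])
b=cv2.resize(s[120:245,215:355],None,fx=4.7,fy=4.7,interpolation=cv2.INTER_CUBIC)
cv2.imwrite("pics/cside.png",b)
```

```text
(no output)
```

View pics/ctop.png

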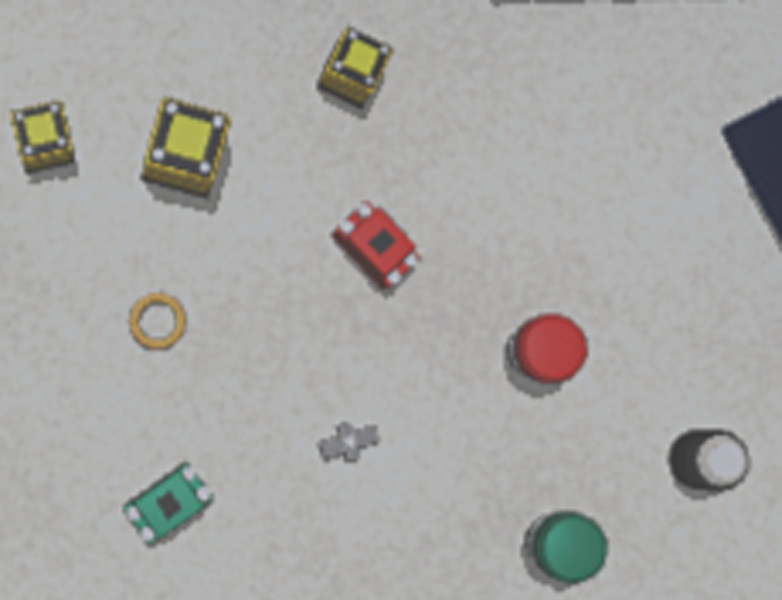

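View pics/cside.png

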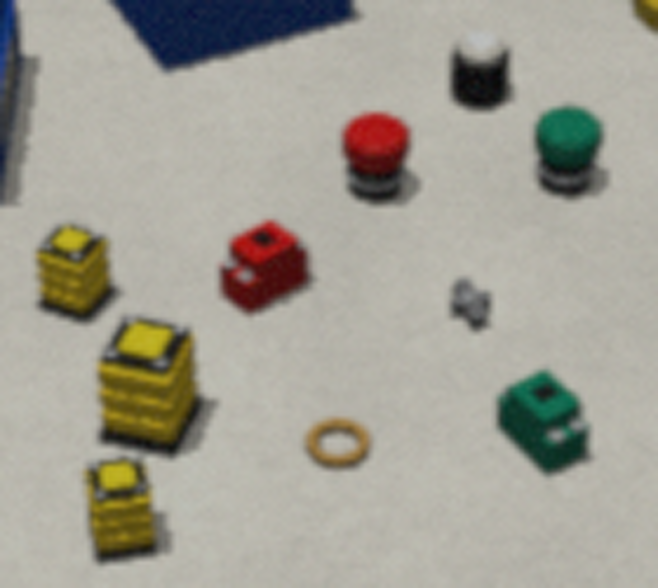

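The crops confirm it: the middle cam switch, top view (290,163) and side view (246,200), is clearly larger than its two neighbours. Next I triangulate the features and fit the tray outline in both views.

```bash
cat > h.py <<'E'
import cv2,numpy as np
def load(n): return dict(np.load(n))
def proj(f,X):
    c=np.atleast_2d(X)@f["R"].T+f["t"]; p=c@f["mtx"].T; return p[:,:2]/p[:,2:]
def tri(obs): # [(frame,(u,v))..] -> point, residual px
    P=[f["mtx"]@np.c_[f["R"],f["t"]] for f,_ in obs]
    A=np.vstack([[u*p[2]-p[0],v*p[2]-p[1]] for p,(_,(u,v)) in zip(P,obs)])
    X=np.linalg.lstsq(A[:,:3],-A[:,3],rcond=None)[0]
    return X,[np.round(proj(f,X)[0]-q,1).tolist() for f,q in obs]
def onz(f,uv,z):
    C=-f["R"].T@f["t"]; d=f["R"].T@np.linalg.solve(f["mtx"],[uv[0],uv[1],1]); return C+d*(z-C[2])/d[2]
E
python3 - <<'E'
from h import *
from scipy.optimize import least_squares
T,S=load("top0.npz"),load("side0.npz")
ct=lambda a,b:(235+(a+.5)/3.4-.5,120+(b+.5)/3.4-.5); cs=lambda a,b:(215+(a+.5)/4.7-.5,120+(b+.5)/4.7-.5)
for n,a,b in [("cam",(189,140),(147,342)),("green",(170,504),(544,392)),("redM",(552,348),(376,130)),("lamp",(723,461),(481,45)),("redB",(383,241),(265,238)),("greenM",(571,545),(568,123))]:
    X,r=tri([(T,ct(*a)),(S,cs(*b))]);print(n,X.round(4),r)
z=.06;p=[onz(T,ct(*q),z)[:2] for q in[(170,105),(218,122),(208,173),(158,158)]]
print("cam edges",[np.round(np.degrees(np.arctan2(*(p[(i+1)%4]-p[i])[::-1]))%90,1) for i in range(4)])
p=[onz(T,ct(*q),.03)[:2] for q in[(140,525.5),(195.5,484)]];d=p[1]-p[0];print("green yaw",np.degrees(np.arctan2(d[1],d[0])))
# tray
hulls=[]
for f,roi in((T,(80,215,155,290)),(S,(225,355,245,358))):
    im=f["img"];m=np.zeros(im.shape[:2],np.uint8);x0,x1,y0,y1=roi
    hsv=cv2.cvtColor(im,cv2.COLOR_BGR2HSV);m[y0:y1,x0:x1]=(cv2.inRange(hsv,(105,130,30),(130,255,255)))[y0:y1,x0:x1]
    c=np.vstack([c for c in cv2.findContours(m,0,1)[0] if len(c)>15]);h=cv2.convexHull(c);print("hull",cv2.boundingRect(h))
    hm=np.zeros_like(m);cv2.fillPoly(hm,[h],255);hulls.append(cv2.findContours(hm,0,1)[0][0][:,0])
def res(p,zs=(0,.026)):
    c,s=np.cos(p[2]),np.sin(p[2]);X=np.array([[p[0]+c*a-s*b,p[1]+s*a+c*b,z] for a in(-.102,.102) for b in(-.102,.102) for z in zs])
    out=[]
    for f,h in zip((T,S),hulls):
        P=cv2.convexHull(proj(f,X).astype(np.float32))
        out+=[cv2.pointPolygonTest(P,(float(x),float(y)),True)-.5 for x,y in h]
    return np.array(out)
r=least_squares(res,[.53,.26,-.1],diff_step=1e-3,loss="soft_l1");print("tray",r.x.round(4),np.abs(r.fun).mean())
c,s=np.cos(r.x[2]),np.sin(r.x[2])
for a in(-.05,.05):
  for b in(-.05,.05):
    X=np.array([r.x[0]+c*a-s*b,r.x[1]+s*a+c*b,.006]);u=proj(T,X)[0].round().astype(int);v=proj(S,X)[0].round().astype(int);print(X.round(4),T["img"][u[1],u[0]],S["img"][v[1],v[0]])
# tray heights: the inner wall crossing
from plant import manip
f=manip.grab_frame("wrist");cv2.imwrite("pics/w0.png",f["img"]);np.savez("w0.npz",**f);C=-f["R"].T@f["t"];print("wristcam",C,f["R"].round(3).tolist(),f["mtx"][0,0])
E
```

```text
cam [ 0.6617 -0.0877  0.0556] [[0.0, -0.6], [0.4, 0.1]]
green [ 0.4586 -0.0819  0.0344] [[0.0, -0.7], [0.5, 0.0]]
redM [ 0.5509 -0.2959  0.0399] [[0.0, -0.7], [0.4, 0.0]]
lamp [ 0.4895 -0.395   0.0333] [[0.0, -0.8], [0.4, 0.0]]
redB [ 0.6096 -0.2006  0.0346] [[0.0, -0.4], [0.2, 0.0]]
greenM [ 0.4404 -0.3061  0.0408] [[0.0, -0.4], [0.2, 0.0]]
cam edges [np.float64(71.6), np.float64(80.1), np.float64(74.5), np.float64(78.6)]
green yaw -52.24996827133172
hull (86, 164, 120, 118)
hull (232, 254, 115, 101)
tray [ 0.5406  0.1895 -0.1302] 0.724033084371224
[0.4845 0.1464 0.006 ] [ 73 178 176] [ 37 176 186]
[0.4975 0.2455 0.006 ] [185 178 176] [187 188 186]
[0.5837 0.1334 0.006 ] [121 142  66] [ 79 109  16]
[0.5967 0.2326 0.006 ] [ 62  61 173] [ 23  22 173]
wristcam [0.17999783 0.60339946 0.37317614] [[0.397, 0.918, -0.002], [0.877, -0.379, 0.294], [0.27, -0.118, -0.956]] 301.17168412473
```

The triangulated heights match the descriptions. Now I turn the tool to the switch's yaw and move towards the tray for a wrist view.

Emit:
{"method": "move_arm", "body": {"rows": [[0,0,0,0,0,6.72,1],[0,0,0,0,0,6.72,1],[0,0,0,0,0,6.72,1],[0,0,0,0,0,6.72,1],[0,0,0,0,0,6.72,1],[0,0,0,0,0,6.72,1],[0,0,0,0,0,6.72,1],[0,0,0,0,0,6.72,1],[0,0,0,0,0,6.72,1],[0,0,0,0,0,6.72,1],[0,0,0,0,0,6.72,1],[0,0,0,0,0,6.72,1],[-2.7,3.0,0,0,0,0,1],[-2.7,3.0,0,0,0,0,1],[-2.7,3.0,0,0,0,0,1],[-2.7,3.0,0,0,0,0,1],[-2.7,3.0,0,0,0,0,1],[-2.7,3.0,0,0,0,0,1],[-2.7,3.0,0,0,0,0,1],[0,0,0,0,0,0,1]]}}

```text
time: 1.82
tool_pos: [0.409, 0.3346, 0.2233]
tool_rot: [0.001, 0.79, 0.613, -0.0]
contact_force: [-0.7, 0.1, 0.3]
gripper_width: 1.004
grasp_force: 0.0
```

```bash
cat >> h.py <<'E'
def shot(n,view=False):
    from plant import manip
    f=manip.grab_frame("wrist");np.savez(n+".npz",**f);cv2.imwrite(f"pics/{n}.png",f["img"])
    s=manip.state();print(round(float(s["time"]),2),"tcp",s["tool_pos"].round(4),"q",s["joint_pos"].round(2),"rot",s["tool_rot"].round(3));return f
E
python3 -c "
from h import *
shot('w1')"
```

```text
1.87 tcp [0.4075 0.3369 0.2233] q [ 0.55 -0.18  1.83 -0.    1.49  0.8 ] rot [ 0.     0.79   0.613 -0.   ]
```

Emit:
{"method": "move_arm", "body": {"rows": [[-2.7,2.9,0,0,0,0,1],[-2.7,2.9,0,0,0,0,1],[-2.7,2.9,0,0,0,0,1],[-2.7,2.9,0,0,0,0,1],[-2.7,2.9,0,0,0,0,1],[0,0,0,0,0,0,1]]}}

```text
time: 2.37
tool_pos: [0.5163, 0.1696, 0.2234]
tool_rot: [0.001, 0.79, 0.614, -0.0]
contact_force: [-0.5, 0.9, 0.3]
gripper_width: 0.997
grasp_force: 0.0
```

```bash
python3 -c "
from h import *
shot('w2')"
```

```text
2.42 tcp [0.5149 0.1719 0.2233] q [ 0.19 -0.14  1.8   0.    1.48  0.43] rot [-0.     0.789  0.614 -0.   ]
```

Emit:
{"method": "move_arm", "body": {"rows": [[-2.7,2.9,0,0,0,0,1],[-2.7,2.9,0,0,0,0,1],[-2.7,2.9,0,0,0,0,1],[-2.7,2.9,0,0,0,0,1],[-2.7,2.9,0,0,0,0,1],[-2.7,2.9,0,0,0,0,1],[-2.7,2.9,0,0,0,0,1],[0,0,0,0,0,0,1]]}}

```text
time: 3.08
tool_pos: [0.6674, -0.0623, 0.2224]
tool_rot: [0.001, 0.789, 0.614, -0.001]
contact_force: [-0.1, 0.4, 0.4]
gripper_width: 1.001
grasp_force: 0.0
```

```bash
python3 -c "
from h import *
shot('w3')"
```

```text
3.13 tcp [ 0.6661 -0.0596  0.2224] q [-0.2   0.16  1.5   0.    1.48  0.05] rot [-0.001  0.789  0.615 -0.   ]
```

View pics/w2.png

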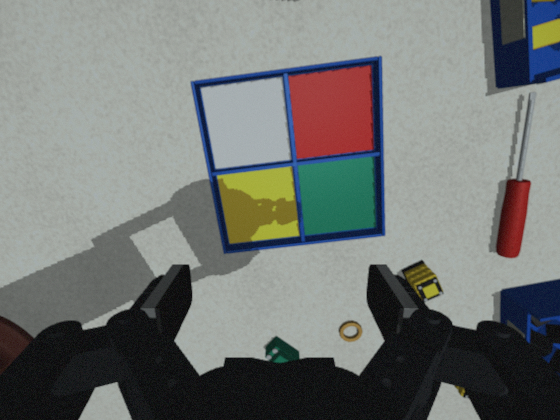

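View pics/w3.png

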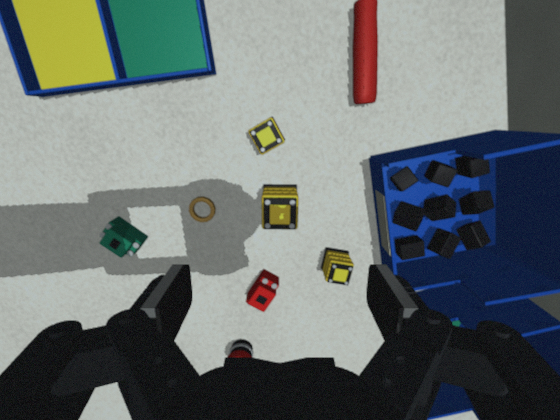

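w2 shows the whole tray, with outer corners near (193,82), (381,58), (385,235) and (225,252). The gripper is at the bottom of the image. w3 shows the big switch's top square at (281,215) and the smaller ones at (266,135) and (340,273). I refine the tray and the switch from these.

```bash
cat > tray.py <<'E'
from h import *
from scipy.optimize import least_squares
F=[(load("top0.npz"),(80,215,155,290)),(load("side0.npz"),(225,355,245,358)),(load("w2.npz"),(180,395,45,262))]
hulls=[]
for f,roi in F:
    im=f["img"];m=np.zeros(im.shape[:2],np.uint8);x0,x1,y0,y1=roi
    hsv=cv2.cvtColor(im,cv2.COLOR_BGR2HSV);m[y0:y1,x0:x1]=cv2.inRange(hsv,(105,130,30),(130,255,255))[y0:y1,x0:x1]
    c=np.vstack([c for c in cv2.findContours(m,0,1)[0] if len(c)>15]);h=cv2.convexHull(c)
    hm=np.zeros_like(m);cv2.fillPoly(hm,[h],255);hulls.append(cv2.findContours(hm,0,1)[0][0][:,0])
def res(p,idx=(0,1,2)):
    c,s=np.cos(p[2]),np.sin(p[2]);H=p[3] if len(p)>3 else .026
    X=np.array([[p[0]+c*a-s*b,p[1]+s*a+c*b,z] for a in(-.102,.102) for b in(-.102,.102) for z in(0,H)]);out=[]
    for i in idx:
        P=cv2.convexHull(proj(F[i][0],X).astype(np.float32))
        out+=[cv2.pointPolygonTest(P,(float(x),float(y)),True)-.3 for x,y in hulls[i]]
    return np.array(out)
for idx in((0,1,2),(2,),(0,)):
    for x0 in([.54,.19,-.13],[.54,.19,-.13,.02]):
        r=least_squares(res,x0,diff_step=1e-3,loss="soft_l1",args=(idx,));print(idx,r.x.round(4),np.abs(r.fun).mean().round(2))
E
python3 tray.py
python3 - <<'E'
from h import *
T,S,W=load("top0.npz"),load("side0.npz"),load("w3.npz")
m=cv2.inRange(cv2.cvtColor(W["img"],cv2.COLOR_BGR2HSV),(22,130,90),(35,255,255))
n,l,st,c=cv2.connectedComponentsWithStats(m,connectivity=4)
for i in range(1,n):
    if st[i,4]>60 and 230<c[i][0]<370 and c[i][1]>100:
        p=np.argwhere(l==i)[:,::-1].astype(np.float32);q=cv2.boxPoints(cv2.minAreaRect(p));w=[onz(W,k,.06) for k in q];d=w[1]-w[0]
        print(c[i].round(1),st[i].tolist(),"z.06:",np.mean(w,0).round(4),"edge",np.degrees(np.arctan2(d[1],d[0]))%90, [round(float(np.linalg.norm(w[k+1]-w[k])),4) for k in (0,1)])
        g=(W["img"][int(c[i][1]),int(c[i][0])])
ct=(235+189.5/3.4-.5,120+140.5/3.4-.5);cs=(215+147.5/4.7-.5,120+342.5/4.7-.5)
i=np.argmin(np.hypot(*(c-[281,215]).T));print(tri([(T,ct),(S,cs),(W,c[i])]),tri([(T,ct),(W,c[i])]))
cv2.imwrite("pics/w3c.png",cv2.resize(W["img"][175:245,240:320],None,fx=6,fy=6,interpolation=cv2.INTER_CUBIC))
E
```

```text
(0, 1, 2) [ 0.5412  0.1884 -0.1293] 0.73
(0, 1, 2) [ 0.5413  0.1883 -0.1291  0.0237] 0.55
(2,) [ 0.5414  0.1882 -0.1289] 0.54
(2,) [ 0.5415  0.1881 -0.1287  0.0238] 0.26
(0,) [ 0.5398  0.1904 -0.1274] 0.87
(0,) [ 0.5401  0.1929 -0.128   0.0148] 0.35
[276.8 128.8] [268, 118, 16, 25, 66] z.06: [6.824e-01 3.000e-04 6.000e-02] edge 15.838944566648651 [0.0042, 0.0263]
[265.6 136.3] [256, 126, 20, 21, 253] z.06: [ 0.6697 -0.0034  0.06  ] edge 13.784554812565936 [0.0158, 0.0159]
[278.5 195.2] [262, 188, 36, 40, 402] z.06: [ 0.6648 -0.08    0.06  ] edge 75.78955939992267 [0.0372, 0.0441]
[279.4 213.8] [270, 204, 20, 21, 388] z.06: [ 0.6631 -0.0868  0.06  ] edge 75.79062180529903 [0.0205, 0.0229]
[335.5 261.2] [323, 252, 30, 29, 361] z.06: [ 0.7096 -0.1588  0.06  ] edge 18.043551551702542 [0.0357, 0.0301]
[340.  274.7] [332, 268, 17, 14, 180] z.06: [ 0.7133 -0.1761  0.06  ] edge 68.62913010332592 [0.0169, 0.0171]
(array([ 0.66193981, -0.08785632,  0.05537341]), [[0.1, -0.7], [0.3, 0.1], [-0.7, 0.1]]) (array([ 0.66171714, -0.08821552,  0.05190493]), [[0.2, -0.2], [-0.8, -0.5]])
```

View pics/w3c.png

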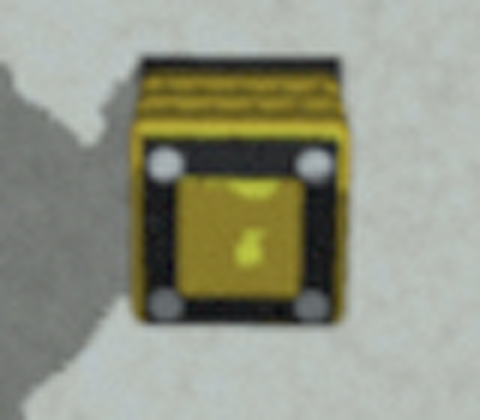

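The top square lies at about (279.5,214) and its edges line up with the jaws. The switch is at (0.663, -0.087) and the tray fit is (0.5413, 0.1883, -0.129 rad). Now I grasp the switch.

Emit:
{"method": "move_arm", "body": {"rows": [[-2.7,0.35,0,0,0,0,1],[0,0,3.5,0,0,0,1],[0,0,3.5,0,0,0,1],[0,0,3.5,0,0,0,1],[0,0,3.5,0,0,0,1],[0,0,3.5,0,0,0,1],[0,0,0,0,0,0,1],[0,0,0,0,0,0,-1],[0,0,0,0,0,0,-1],[0,0,0,0,0,0,-1],[0,0,0,0,0,0,-1],[0,0,0,0,0,0,-1],[0,0,0,0,0,0,-1],[0,0,0,0,0,0,-1],[0,0,0,0,0,0,-1]]}}

```text
time: 4.38
tool_pos: [0.6666, -0.0869, 0.0602]
tool_rot: [0.004, 0.788, 0.616, 0.003]
contact_force: [-9.7, 2.1, 32.5]
gripper_width: -0.002
grasp_force: 13.8
```

```bash
python3 -c "
from h import *
from plant import manip
shot('w4')
f=manip.grab_frame('side');b=cv2.resize(f['img'][120:270,180:380],None,fx=3.2,fy=3.2,interpolation=cv2.INTER_CUBIC)
w=cv2.imread('pics/w4.png')
c=np.zeros((600,800,3),np.uint8);c[:480,:640]=b;cv2.imwrite('pics/s4.png',b);print(manip.state()['contact_force'],manip.state()['gripper_width'],manip.state()['grasp_force'])
"
```

```text
4.43 tcp [ 0.6671 -0.0871  0.0603] q [-0.24  0.3   1.62  0.    1.21  0.  ] rot [0.004 0.788 0.616 0.003]
[-9.3213351   3.28649233 32.19334663] -0.0005247915028426123 13.72883697040379
```

View pics/s4.png

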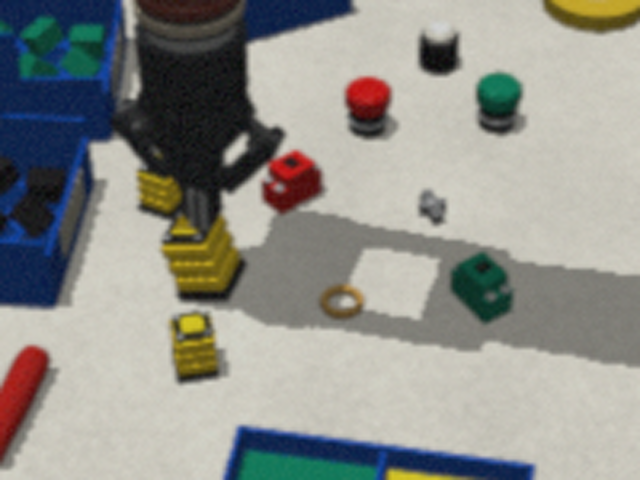

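The jaws closed completely and now rest on the switch's top, and the switch is still standing. I raise the arm at once and look again.

Emit:
{"method": "move_arm", "body": {"rows": [[0,0,-2,0,0,0,-1],[0,0,-4,0,0,0,-1],[0,0,-4,0,0,0,-1],[0,0,0,0,0,0,-1],[0,0,0,0,0,0,-1]]}}

```text
time: 4.9
tool_pos: [0.6651, -0.0869, 0.1552]
tool_rot: [0.004, 0.788, 0.616, 0.003]
contact_force: [-0.6, -0.8, -0.6]
gripper_width: -0.003
grasp_force: 0.0
```

```bash
python3 -c "
from h import *
from plant import manip
f=shot('w5')
s=manip.grab_frame('side');np.savez('side5.npz',**s)
b=cv2.resize(s['img'][110:250,200:320],None,fx=4,fy=4,interpolation=cv2.INTER_CUBIC)
a=np.zeros((560,800,3),np.uint8);a[:,:480]=b;g=cv2.resize(load('w4.npz')['img'],(320,240));a[:240,480:]=g;a[240:480,480:]=cv2.resize(f['img'],(320,240));cv2.imwrite('pics/c5.png',a)
st=manip.state();T=st['tool_pos'];print(st['contact_force'])
for d in(0,.01,.019,.03):print(d,proj(s,T-[0,0,d]).round(1),proj(f,T-[0,0,d]).round(1),((proj(s,T-[0,0,d])[0]-[200,110])*4).round())
"
```

```text
4.95 tcp [ 0.6634 -0.0865  0.1518] q [-0.24  0.2   1.57  0.    1.36  0.  ] rot [0.002 0.788 0.616 0.002]
[-0.30684232 -0.31479019 -0.23922342]
0 [[243.6 161.6]] [[271.1 257. ]] [175. 207.]
0.01 [[243.9 165.1]] [[271.4 249.7]] [176. 221.]
0.019 [[244.1 168.3]] [[271.6 243.7]] [177. 233.]
0.03 [[244.4 172. ]] [[271.8 237.1]] [178. 248.]
```

View pics/c5.png

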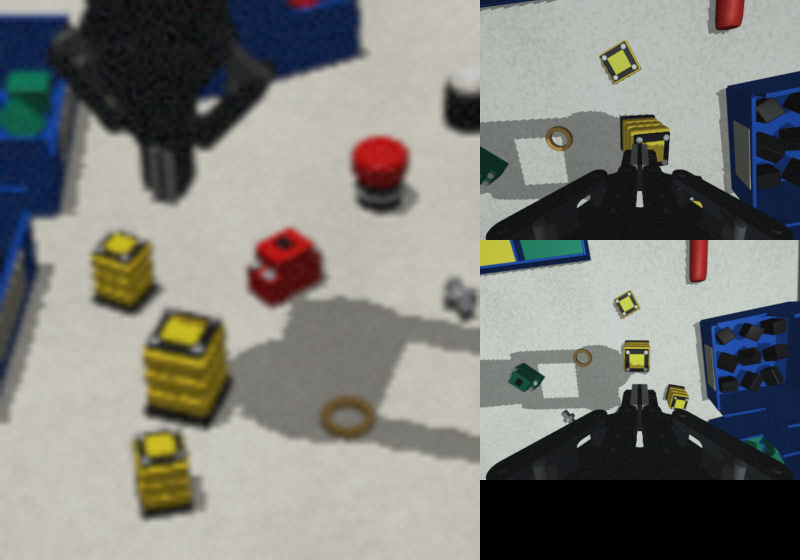

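The switch still stands in place at side-crop (187,365). The visible fingertips, side-crop (165,198) and wrist (280,254), don't lie where the stated TCP and tip reach put them, (177,233) and (272,244). I triangulate the real tip.

```bash
python3 -c "
from h import *
s=load('side5.npz');w=load('w5.npz')
# tip pixels: darkest finger bottom, side crop (165,198); wrist (280,252)
for a,b in(((165,198),(280,252)),((165,190),(280,256))):
    X,r=tri([(s,(200+a[0]/4,110+a[1]/4)),(w,b)]);print(X.round(4),r)
X,r=tri([(s,(200+187/4,110+333/4)),(w,(480*0+(636-480)*1.75,(357-240)*1.75))]);print('cam',X.round(4),r)
C=-w['R'].T@w['t'];print('camC',C.round(4))
from plant import manip
st=manip.state();T=st['tool_pos'];print(T,st['tool_rot'],st['gripper_width'],manip.tip_reach)
for n in('w1','w2','w3','w4','w5'):
    f=load(n+'.npz');print(n,(-f['R'].T@f['t']).round(4),(f['R']).round(3).tolist())
# where do finger tips show in w3 (open) & w5
"
python3 -c "
import cv2;w=cv2.imread('pics/w5.png');cv2.imwrite('pics/w5c.png',cv2.resize(w[150:300,180:380],None,fx=4,fy=4,interpolation=cv2.INTER_CUBIC))"
```

```text
[ 0.667  -0.0809  0.1591] [[-0.3, 0.1], [-2.8, 2.1]]
[ 0.6667 -0.0806  0.1648] [[-0.3, 0.1], [-3.4, 2.6]]
cam [ 0.6609 -0.0828  0.057 ] [[-0.4, 0.1], [-2.6, 1.6]]
camC [ 0.6833 -0.0134  0.3058]
[ 0.66212212 -0.08623784  0.14939486] [4.64687848e-04 7.88102083e-01 6.15544273e-01 3.73408906e-04] -0.0006955305929014505 0.019
w1 [0.429  0.408  0.3739] [[0.968, -0.249, 0.001], [-0.239, -0.925, 0.297], [-0.073, -0.288, -0.955]]
w2 [0.5363 0.243  0.3739] [[0.969, -0.248, 0.001], [-0.237, -0.925, 0.297], [-0.073, -0.288, -0.955]]
w3 [0.6874 0.011  0.3729] [[0.969, -0.246, -0.0], [-0.234, -0.926, 0.296], [-0.073, -0.287, -0.955]]
w4 [ 0.6849 -0.0135  0.2108] [[0.97, -0.242, 0.009], [-0.234, -0.926, 0.295], [-0.063, -0.288, -0.956]]
w5 [ 0.6833 -0.0134  0.3058] [[0.97, -0.243, 0.01], [-0.235, -0.926, 0.295], [-0.062, -0.288, -0.956]]
```

View pics/w5c.png

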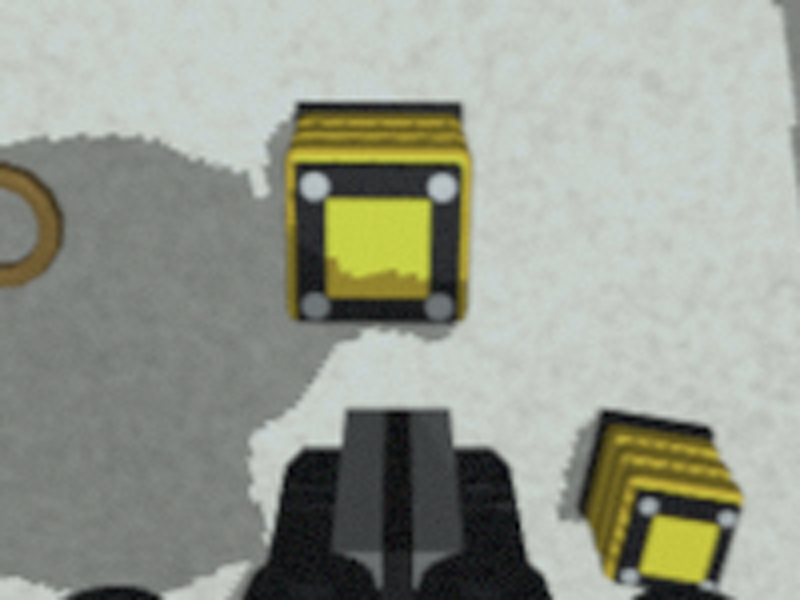

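The wrist geometry agrees with the contact: the shut tips stand about level with the reported TCP, and the open tips about 13 mm behind it, not 19 mm ahead. So I have to go some 20 mm lower. I re-measure the switch and let the arm settle.

Emit:
{"method": "move_arm", "body": {"rows": [[0,0,0,0,0,0,1],[0,0,0,0,0,0,1],[0,0,0,0,0,0,1],[0,0,0,0,0,0,1],[0,0,0,0,0,0,1],[0,0,0,0,0,0,1],[0,0,0,0,0,0,1],[0,0,0,0,0,0,1]]}}

```text
time: 5.67
tool_pos: [0.662, -0.0861, 0.1486]
tool_rot: [0.0, 0.788, 0.616, 0.0]
contact_force: [0.4, -0.0, -0.2]
gripper_width: 0.998
grasp_force: 0.0
```

```bash
cat >> h.py <<'E'
def comps(f,lo,hi,amin=40):
    m=cv2.inRange(cv2.cvtColor(f["img"],cv2.COLOR_BGR2HSV),lo,hi);n,l,st,c=cv2.connectedComponentsWithStats(m,connectivity=4)
    return [(c[i],st[i],l==i) for i in range(1,n) if st[i,4]>=amin]
def tcpframe(R): pass
def axes(s):
    w,x,y,z=s["tool_rot"];a=2*np.arctan2(y,x);return np.array([np.cos(a),np.sin(a)]),np.array([np.sin(a),-np.cos(a)]),np.degrees(a)
def go(target,s): # lateral cm along tool x,y to reach target xy
    X,Y,a=axes(s);d=np.array(target[:2])-s["tool_pos"][:2];print("tool x,y cm",(100*d@X).round(2),(100*d@Y).round(2),"xaxis deg",a.round(2))
E
python3 -c "
from h import *
from plant import manip
f=shot('w6');s=manip.state()
print('cam-tcp',(-f['R'].T@f['t']-s['tool_pos']).round(4))
print('tcp px',proj(f,s['tool_pos']).round(1), 'at bench', proj(f,[*s['tool_pos'][:2],0.06]).round(1))
for c,st,m in comps(f,(20,110,80),(36,255,255)):
    if 240<c[0]<320 and 150<c[1]<260:
        q=cv2.boxPoints(cv2.minAreaRect(np.argwhere(m)[:,::-1].astype(np.float32)));w=np.array([onz(f,k,.06) for k in q]);print(c.round(1),st.tolist(),w.mean(0).round(4),[np.linalg.norm(w[i+1]-w[i]).round(4) for i in(0,1)]);go(w.mean(0),s)
"
```

```text
5.72 tcp [ 0.662  -0.0861  0.1486] q [-0.24  0.2   1.57 -0.    1.36  0.  ] rot [0.    0.788 0.616 0.   ]
cam-tcp [0.0197 0.0732 0.1506]
tcp px [[276.6 261.5]] at bench [[277.4 213.1]]
[279.2 192. ] [256, 180, 48, 52, 745] [ 0.6651 -0.0807  0.06  ] [np.float64(0.0379), np.float64(0.0439)]
tool x,y cm 0.6 0.17 xaxis deg 76.0
[279.3 214.1] [266, 201, 28, 27, 720] [ 0.6634 -0.0875  0.06  ] [np.float64(0.0222), np.float64(0.0228)]
tool x,y cm -0.1 0.17 xaxis deg 76.0
```

Emit:
{"method": "move_arm", "body": {"rows": [[-0.1,0.15,3.1,0,0,0,1],[0,0,3.1,0,0,0,1],[0,0,3.1,0,0,0,1],[0,0,2.5,0,0,0,1],[0,0,0.8,0,0,0,1],[0,0,0,0,0,0,1],[0,0,0,0,0,0,1],[0,0,0,0,0,0,1]]}}

```text
time: 6.38
tool_pos: [0.6651, -0.0879, 0.0253]
tool_rot: [0.002, 0.788, 0.616, 0.001]
contact_force: [-0.4, 0.4, 0.8]
gripper_width: 1.001
grasp_force: 0.0
```

Emit:
{"method": "move_arm", "body": {"rows": [[0,0,0,0,0,0,-1],[0,0,0,0,0,0,-1],[0,0,0,0,0,0,-1],[0,0,0,0,0,0,-1],[0,0,0,0,0,0,-1],[0,0,0,0,0,0,-1],[0,0,0,0,0,0,-1],[0,0,0,0,0,0,-1]]}}

```text
time: 7.05
tool_pos: [0.6641, -0.0877, 0.0239]
tool_rot: [0.001, 0.788, 0.616, 0.001]
contact_force: [1.0, 0.4, 5.6]
gripper_width: 0.482
grasp_force: 63.0
```

The jaws hold the switch (opening 41 mm). I lift it, turn it to the tray's yaw and carry it to the yellow pocket at (0.485, 0.145).

Emit:
{"method": "move_arm", "body": {"rows": [[0,0,-2,0,0,0,-1],[0,0,-4,0,0,0,-1],[0,0,-4,0,0,-3.3,-1],[0,0,0,0,0,-3.3,-1],[2.6,-2.6,0,0,0,0,-1],[2.6,-2.6,0,0,0,0,-1],[2.6,-2.6,0,0,0,0,-1],[2.6,-2.6,0,0,0,0,-1],[2.6,-2.6,0,0,0,0,-1],[2.6,-2.6,0,0,0,0,-1],[2.6,-2.6,0,0,0,0,-1],[2.6,-2.6,0,0,0,0,-1],[0,0,0,0,0,0,-1],[0,0,0,0,0,0,-1],[0,0,0,0,0,0,-1],[0,0,0,0,0,0,-1],[0,0,0,0,0,0,-1]]}}

```text
time: 8.47
tool_pos: [0.4843, 0.1448, 0.1225]
tool_rot: [0.0, 0.752, 0.659, -0.0]
contact_force: [-0.5, 0.6, -1.3]
gripper_width: 0.482
grasp_force: 62.4
```

```bash
python3 -c "
from h import *
from plant import manip
f=shot('w7');s=manip.state();go((.4853,.1451),s);print(s['gripper_width'],s['contact_force'])
"
python3 - <<'E'
from h import *
f=load("w7.npz")
for n,lo,hi in(("y",(20,110,60),(36,255,255)),):
    for c,st,m in comps(f,lo,hi,150):
        if c[1]<300: print(n,c.round(1),st.tolist())
E
```

```text
8.52 tcp [0.4843 0.1448 0.1225] q [ 0.14 -0.15  1.98 -0.    1.31  0.27] rot [ 0.     0.752  0.659 -0.   ]
tool x,y cm 0.04 0.09 xaxis deg 82.5
0.48441503197288077 [ 0.46887168  0.05826248 -1.79463425]
y [279.2 207.8] [227, 154, 105, 171, 10437]
y [279.  297.8] [253, 275, 53, 47, 2412]
```

View pics/w7.png

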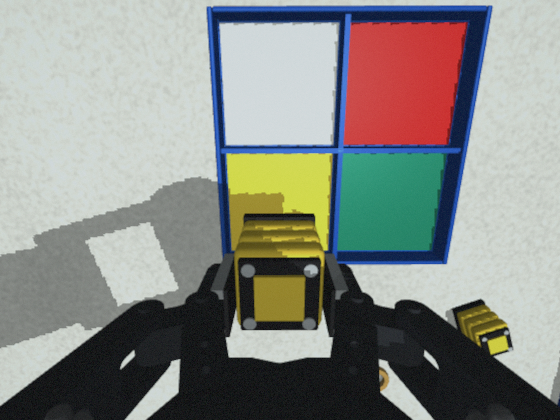

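w7 shows the switch upright in the jaws over the yellow pocket. I lower it.

Emit:
{"method": "move_arm", "body": {"rows": [[0.05,0.1,3,0,0,0,-1],[0,0,3,0,0,0,-1],[0,0,2.2,0,0,0,-1],[0,0,0.3,0,0,0,-1],[0,0,0.3,0,0,0,-1],[0,0,0.2,0,0,0,-1],[0,0,0,0,0,0,-1],[0,0,0,0,0,0,-1],[0,0,0,0,0,0,-1]]}}

```text
time: 9.27
tool_pos: [0.486, 0.1461, 0.0342]
tool_rot: [0.001, 0.751, 0.66, 0.001]
contact_force: [-1.0, -0.3, -0.9]
gripper_width: 0.478
grasp_force: 62.3
```

Emit:
{"method": "move_arm", "body": {"rows": [[0,0,0.1,0,0,0,-1],[0,0,0.1,0,0,0,-1],[0,0,0,0,0,0,-1],[0,0,0,0,0,0,-1],[0,0,0,0,0,0,-1]]}}

```text
time: 9.68
tool_pos: [0.4847, 0.146, 0.0306]
tool_rot: [-0.0, 0.751, 0.66, -0.0]
contact_force: [-0.1, -0.4, -1.6]
gripper_width: 0.483
grasp_force: 62.3
```

Emit:
{"method": "move_arm", "body": {"rows": [[0,0,0.1,0,0,0,-1],[0,0,0,0,0,0,-1],[0,0,0,0,0,0,-1],[0,0,0,0,0,0,-1]]}}

```text
time: 10.02
tool_pos: [0.485, 0.1461, 0.0299]
tool_rot: [0.0, 0.751, 0.66, 0.0]
contact_force: [-1.4, 0.2, 1.4]
gripper_width: 0.48
grasp_force: 62.6
```

The switch is down on the floor. I release, rise and go to the green block.

Emit:
{"method": "move_arm", "body": {"rows": [[0,0,0,0,0,0,0.6],[0,0,0,0,0,0,0.6],[0,0,0,0,0,0,0.6],[0,0,0,0,0,0,0.6],[0,0,-3.5,0,0,0,0.6],[0,0,-4,0,0,0,0.6],[0,0,-2.5,0,0,-6.5,0.6],[0,0,-2,0,0,-6.5,0.6],[0,0,0,0,0,-6.5,0.6],[0,0,0,0,0,-6.5,0.6],[0,0,0,0,0,-6.5,0.6],[0,0,0,0,0,-6.5,0.6],[0,0,0,0,0,-6.3,0.6],[-2.5,-2.45,0,0,0,0,0.6],[-2.5,-2.45,0,0,0,0,0.6],[-2.5,-2.45,0,0,0,0,0.6],[-2.5,-2.45,0,0,0,0,0.6],[-2.5,-2.45,0,0,0,0,0.6],[-2.5,-2.45,0,0,0,0,0.6],[0,0,0,0,0,0,0.6]]}}

```text
time: 11.68
tool_pos: [0.4604, -0.0674, 0.1498]
tool_rot: [0.001, 0.442, 0.897, -0.001]
contact_force: [-0.2, -0.1, 0.6]
gripper_width: 0.803
grasp_force: 0.0
```

Emit:
{"method": "move_arm", "body": {"rows": [[0,0,0,0,0,0,0.6],[0,0,0,0,0,0,0.6],[0,0,0,0,0,0,0.6],[0,0,0,0,0,0,0.6]]}}

```text
time: 12.02
tool_pos: [0.461, -0.0615, 0.1495]
tool_rot: [-0.0, 0.438, 0.899, 0.0]
contact_force: [0.7, -0.4, -0.3]
gripper_width: 0.8
grasp_force: 0.0
```

```bash
cat >> h.py <<'E'
def pr(f,c,st,m,z):
    q=cv2.boxPoints(cv2.minAreaRect(np.argwhere(m)[:,::-1].astype(np.float32)));w=np.array([onz(f,k,z) for k in q]);d=[w[i+1]-w[i] for i in(0,1)]
    print(c.round(1),st.tolist(),w.mean(0).round(4),[(np.linalg.norm(e).round(4),(np.degrees(np.arctan2(e[1],e[0]))%180).round(1)) for e in d]);return w.mean(0)
E
python3 -c "
from h import *
from plant import manip
f=shot('w8');s=manip.state();print('bench below tcp',proj(f,[*s['tool_pos'][:2],.036]).round(1))
for c,st,m in comps(f,(72,90,25),(95,255,255),100): go(pr(f,c,st,m,.036),s)
m=(f['img'].max(2)<75).astype(np.uint8);n,l,st,c=cv2.connectedComponentsWithStats(m)
for i in range(1,n):
    if 15<st[i,4]<400 and c[i][1]<290: print('dark',end=' ');go(pr(f,c[i],st[i],l==i,.036),s)
"
```

```text
12.07 tcp [ 0.461  -0.0615  0.1495] q [-0.29 -0.29  2.05  0.    1.38 -0.96] rot [-0.     0.438  0.899  0.   ]
bench below tcp [[277.7 203.6]]
[512.3 112.9] [449, 42, 111, 139, 8781] [0.5695 0.1222 0.036 ] [(np.float64(0.0793), np.float64(78.9)), (np.float64(0.0789), np.float64(176.8))]
tool x,y cm 7.79 19.86 xaxis deg 128.01
[262.8 212.4] [249, 188, 28, 49, 1028] [ 0.4553 -0.0769  0.036 ] [(np.float64(0.0242), np.float64(38.0)), (np.float64(0.0462), np.float64(127.8))]
tool x,y cm -0.85 -1.4 xaxis deg 128.01
dark [458.5  30.3] [443, 0, 35, 55, 360] [0.4857 0.135  0.036 ] [(np.float64(0.011), np.float64(60.1)), (np.float64(0.0432), np.float64(162.4))]
tool x,y cm 13.96 14.05 xaxis deg 128.01
dark [473.6   1.1] [471, 0, 7, 5, 16] [0.4804 0.1555 0.036 ] [(np.float64(0.0037), np.float64(63.1)), (np.float64(0.0033), np.float64(165.7))]
tool x,y cm 15.91 14.9 xaxis deg 128.01
dark [552.3  10.4] [544, 0, 16, 20, 141] [0.5322 0.1885 0.036 ] [(np.float64(0.0136), np.float64(86.3)), (np.float64(0.0057), np.float64(3.1))]
tool x,y cm 15.32 21.01 xaxis deg 128.01
dark [338.4 250.5] [331, 247, 20
[... 409 characters left out ...]
  0.036 ] [(np.float64(0.0268), np.float64(102.9)), (np.float64(0.0048), np.float64(3.4))]
tool x,y cm -6.97 17.7 xaxis deg 128.01
dark [465.  277.6] [457, 266, 19, 25, 125] [ 0.653  -0.0077  0.036 ] [(np.float64(0.0283), np.float64(104.3)), (np.float64(0.0053), np.float64(4.2))]
tool x,y cm -7.58 18.43 xaxis deg 128.01
dark [478.6 282.1] [463, 272, 38, 23, 249] [ 0.6664 -0.0013  0.036 ] [(np.float64(0.0361), np.float64(60.6)), (np.float64(0.0201), np.float64(155.5))]
tool x,y cm -7.9 19.89 xaxis deg 128.01
dark [237.7 286.9] [234, 284, 9, 7, 37] [ 0.4826 -0.1538  0.036 ] [(np.float64(0.0048), np.float64(111.5)), (np.float64(0.0082), np.float64(19.8))]
tool x,y cm -8.6 -3.99 xaxis deg 128.01
```

```bash
python3 -c "
from h import *
from plant import manip
f=load('w8.npz');s=manip.state();T,S=load('top0.npz'),load('side0.npz')
x0,y0,w,h=244,183,38,60;im=f['img'][y0:y0+h,x0:x0+w];hsv=cv2.cvtColor(im,cv2.COLOR_BGR2HSV)
for r in range(0,h,3):
    print(y0+r,' '.join('%3d/%3d'%(hsv[r,c,1],hsv[r,c,2]) for c in range(4,w,3)))
"
```

```text
183   8/102   7/105  10/104   8/102   8/102  10/102  15/105  10/101  10/106  10/104   7/104   8/ 97
186   7/103  12/105  24/ 95  17/ 92  21/ 99  12/104  10/104   7/105   8/100   8/100   5/101   8/101
189  10/101  18/ 86 172/ 40 159/ 40 174/ 38 170/ 39 170/ 39 172/ 40 176/ 42 134/ 40  13/101   7/103
192  10/107 185/ 51  30/ 77  23/ 78 184/ 54 181/ 48 181/ 52  48/ 59  40/ 63 148/ 55  18/101  10/103
195   7/107 140/ 69  20/101  18/ 98  82/ 75 153/ 75 148/ 76  13/ 98  13/ 99 117/ 85  10/ 98   5/103
198   8/101 185/ 62  18/ 97  20/100 152/ 72 170/ 72 149/ 72  16/ 95  13/ 98 129/ 71   8/166  11/167
201   7/106 174/ 41 144/ 39 108/ 40 113/ 45 153/ 40 142/ 43 174/ 41 172/ 40 146/ 42   8/162   8/163
204  25/ 92 161/ 68 171/ 67 175/ 67 182/ 66 187/ 64 166/ 66 164/ 67 174/ 66 176/ 61  12/168  11/166
207  23/ 89 163/ 72 163/ 72 186/ 67 155/ 74 176/ 71 182/ 66 154/ 71 175/ 70 188/ 61  11/169  11/165
210  29/ 89 150/ 73 188/ 68 154/ 73 185/ 69 168/ 73 185/ 66 164/ 70 176/ 90 186/ 78   8/165   8/162
213  21/ 86 188/ 68 164/ 70 179/111 175/112 168/105 174/114 174/113 174/116 177/104  11/165   9/167

[... 199 characters left out ...]

222  16/ 96 179/107 163/111  15/ 35  28/ 37  20/ 39   7/ 37 153/ 90 175/112 165/102   9/164   9/162
225  11/118 173/106 175/109 174/ 95 174/ 95 166/ 95 164/ 98 172/105 181/111 180/ 98  11/162   8/159
228  13/140 180/105 178/106 184/104 172/110 177/108 172/108 168/111 175/109 168/100  10/155   8/161
231  16/147 172/107 182/105 181/107 179/107 171/109 174/110 172/111 167/113 183/ 92   9/162   8/164
234   9/164 144/ 92  99/103 103/109 159/101 183/110 158/102 158/103 148/105 178/ 90   9/166   9/166
237   8/163  18/159  12/148  14/151  26/147  21/147  14/146  15/149  12/150  14/147  11/167  12/168
240   9/165   8/164  10/159  11/165  11/166   8/162   6/165   9/162   8/159   9/166   9/162  11/167
```

```bash
python3 -c "
from h import *
from plant import manip
f=load('w8.npz');s=manip.state();T,S=load('top0.npz'),load('side0.npz')
for z in(.030,.036): X=onz(f,(262.8,219.3),z);print(X.round(4));go(X,s)
print(tri([(T,(235+170.5/3.4-.5,120+504.5/3.4-.5)),(S,(215+544.5/4.7-.5,120+392.5/4.7-.5)),(f,(262.8,219.3))]))
"
```

```text
[ 0.4604 -0.0837  0.03  ]
tool x,y cm -1.71 -1.41 xaxis deg 128.01
[ 0.4594 -0.0819  0.036 ]
tool x,y cm -1.5 -1.38 xaxis deg 128.01
(array([ 0.45877445, -0.08190636,  0.03453401]), [[0.1, -0.8], [0.4, -0.1], [-0.5, -0.9]])
```

Emit:
{"method": "move_arm", "body": {"rows": [[-1.5,-1.4,0,0,0,0,0.6],[0,0,3.5,0,0,0,0.6],[0,0,3.5,0,0,0,0.6],[0,0,3.5,0,0,0,0.6],[0,0,2.5,0,0,0,0.6],[0,0,0.9,0,0,0,0.6],[0,0,0,0,0,0,0.6],[0,0,0,0,0,0,0.6],[0,0,0,0,0,0,0.6],[0,0,0,0,0,0,0.6]]}}

```text
time: 12.9
tool_pos: [0.4611, -0.0836, 0.013]
tool_rot: [0.002, 0.439, 0.898, 0.0]
contact_force: [0.5, 0.1, 0.7]
gripper_width: 0.798
grasp_force: 0.0
```

Emit:
{"method": "move_arm", "body": {"rows": [[0,0,0,0,0,0,-1],[0,0,0,0,0,0,-1],[0,0,0,0,0,0,-1],[0,0,0,0,0,0,-1],[0,0,0,0,0,0,-1],[0,0,0,0,0,0,-1],[0,0,0,0,0,0,-1],[0,0,0,0,0,0,-1]]}}

```text
time: 13.57
tool_pos: [0.4599, -0.0834, 0.0115]
tool_rot: [0.001, 0.439, 0.898, 0.0]
contact_force: [-0.0, -0.9, 6.1]
gripper_width: 0.287
grasp_force: 60.9
```

Emit:
{"method": "move_arm", "body": {"rows": [[0,0,-2,0,0,0,-1],[0,0,-4,0,0,0,-1],[0,0,-4,0,0,6.5,-1],[0,0,0,0,0,6.5,-1],[0,0,0,0,0,6.5,-1],[0,0,0,0,0,6.5,-1],[0,0,0,0,0,6.5,-1],[0,0,0,0,0,6.5,-1],[0,0,0,0,0,6.4,-1],[3.26,1.37,0,0,0,0,-1],[3.26,1.37,0,0,0,0,-1],[3.26,1.37,0,0,0,0,-1],[3.26,1.37,0,0,0,0,-1],[3.26,1.37,0,0,0,0,-1],[3.26,1.37,0,0,0,0,-1],[3.26,1.37,0,0,0,0,-1],[0,0,0,0,0,0,-1],[0,0,0,0,0,0,-1],[0,0,0,0,0,0,-1],[0,0,0,0,0,0,-1]]}}

```text
time: 15.23
tool_pos: [0.5831, 0.1297, 0.1099]
tool_rot: [-0.0, 0.752, 0.659, -0.001]
contact_force: [-0.5, 0.2, -1.1]
gripper_width: 0.291
grasp_force: 60.2
```

```bash
python3 -c "
from h import *
from plant import manip
f=shot('w9');s=manip.state();go((.5843,.1305),s);print(s['gripper_width'],s['contact_force'])
x0,y0,w,h=235,225,90,110
hsv=cv2.cvtColor(f['img'],cv2.COLOR_BGR2HSV)
m=((hsv[:,:,1]<60)&(hsv[:,:,2]<50)).astype(np.uint8)
for c,st,mm in comps(f,(72,90,15),(95,255,255),100): print(c.round(1),st.tolist())
n,l,st,c=cv2.connectedComponentsWithStats(m)
for i in range(1,n):
    if 40<st[i,4]<900 and 240<c[i][0]<320 and 200<c[i][1]<330:print('win',c[i].round(1),st[i].tolist(),onz(f,c[i],s['tool_pos'][2]-.0115+.036).round(4))
print(s['tool_pos'].round(4))
"
```

```text
15.28 tcp [0.5832 0.1296 0.1102] q [ 0.09  0.08  1.78 -0.    1.28  0.23] rot [-0.     0.752  0.659 -0.   ]
tool x,y cm 0.11 0.09 xaxis deg 82.42
0.28775309797828674 [-0.57502676  0.12504157 -0.52063108]
[279.4 215.7] [224, 152, 111, 156, 12701]
win [279.3 281.6] [267, 272, 25, 19, 350] [0.5849 0.1313 0.1347]
[0.5832 0.1296 0.1102]
```

Emit:
{"method": "move_arm", "body": {"rows": [[0.1,0.05,3,0,0,0,-1],[0,0,3,0,0,0,-1],[0,0,2.4,0,0,0,-1],[0,0,0.4,0,0,0,-1],[0,0,0.2,0,0,0,-1],[0,0,0,0,0,0,-1],[0,0,0,0,0,0,-1],[0,0,0,0,0,0,-1],[0,0,0.1,0,0,0,-1],[0,0,0,0,0,0,-1],[0,0,0,0,0,0,-1],[0,0,0,0,0,0,-1]]}}

```text
time: 16.28
tool_pos: [0.5847, 0.1316, 0.0199]
tool_rot: [0.0, 0.752, 0.659, 0.0]
contact_force: [0.4, 0.3, 0.1]
gripper_width: 0.286
grasp_force: 60.2
```

Emit:
{"method": "move_arm", "body": {"rows": [[0,0,0.1,0,0,0,-1],[0,0,0,0,0,0,-1],[0,0,0,0,0,0,-1],[0,0,0.1,0,0,0,-1],[0,0,0,0,0,0,-1],[0,0,0,0,0,0,-1],[0,0,0,0,0,0,-1]]}}

```text
time: 16.87
tool_pos: [0.5846, 0.1315, 0.0175]
tool_rot: [-0.0, 0.752, 0.659, -0.0]
contact_force: [0.7, 0.6, -0.2]
gripper_width: 0.289
grasp_force: 60.4
```

Emit:
{"method": "move_arm", "body": {"rows": [[0,0,0.08,0,0,0,-1],[0,0,0,0,0,0,-1],[0,0,0,0,0,0,-1],[0,0,0,0,0,0,-1]]}}

```text
time: 17.2
tool_pos: [0.5846, 0.1316, 0.0175]
tool_rot: [-0.0, 0.752, 0.659, -0.0]
contact_force: [-2.5, -0.6, 4.7]
gripper_width: 0.289
grasp_force: 60.9
```

The block rests on the floor. I release, rise and go to the red mushroom.

Emit:
{"method": "move_arm", "body": {"rows": [[0,0,0,0,0,0,0.05],[0,0,0,0,0,0,0.05],[0,0,0,0,0,0,0.05],[0,0,-2.5,0,0,0,0.05],[0,0,-3.5,0,0,0,0.05],[0,0,-3.5,0,0,0,0.05],[0,0,-3.5,0,0,0,0.05],[-3.8,0.2,0,0,0,0,0.7],[-3.8,0.2,0,0,0,0,0.7],[-3.8,0.2,0,0,0,0,0.7],[-3.8,0.2,0,0,0,0,0.7],[-3.8,0.2,0,0,0,0,0.7],[-3.8,0.2,0,0,0,0,0.7],[-3.8,0.2,0,0,0,0,0.7],[-3.8,0.2,0,0,0,0,0.7],[-3.8,0.2,0,0,0,0,0.7],[-3.8,0.2,0,0,0,0,0.7],[-3.8,0.2,0,0,0,0,0.7],[0,0,0,0,0,0,0.7],[0,0,0,0,0,0,0.7]]}}

```text
time: 18.87
tool_pos: [0.5513, -0.2875, 0.1464]
tool_rot: [-0.0, 0.753, 0.658, 0.0]
contact_force: [0.2, 0.9, 0.2]
gripper_width: 0.85
grasp_force: 0.0
```

Emit:
{"method": "move_arm", "body": {"rows": [[0,0,0,0,0,0,0.7],[0,0,0,0,0,0,0.7],[0,0,0,0,0,0,0.7],[0,0,0,0,0,0,0.7]]}}

```text
time: 19.2
tool_pos: [0.5521, -0.2845, 0.1467]
tool_rot: [-0.0, 0.751, 0.66, 0.0]
contact_force: [0.9, -0.4, -0.5]
gripper_width: 0.852
grasp_force: 0.0
```

```bash
python3 -c "
from h import *
from plant import manip
f=shot('w10');s=manip.state();print('tcp on .044',proj(f,[*s['tool_pos'][:2],.044]).round(1))
for lo,hi in(((0,120,50),(8,255,255)),((172,120,50),(180,255,255))):
  for c,st,m in comps(f,lo,hi,150): go(pr(f,c,st,m,.038),s)
cv2.imwrite('pics/w10s.png',f['img'])
"
```

```text
19.25 tcp [ 0.5521 -0.2847  0.1468] q [-0.6   0.1   1.69  0.    1.35 -0.47] rot [-0.     0.751  0.66   0.   ]
tcp on .044 [[277.5 208.2]]
[334.   98.5] [308, 71, 51, 53, 1143] [ 0.608  -0.2017  0.038 ] [(np.float64(0.0432), np.float64(42.8)), (np.float64(0.0259), np.float64(137.2))]
tool x,y cm 8.95 4.48 xaxis deg 82.58
[278.6 217.8] [258, 197, 43, 43, 1049] [ 0.5516 -0.2963  0.038 ] [(np.float64(0.0381), np.float64(13.7)), (np.float64(0.038), np.float64(103.3))]
tool x,y cm -1.16 0.11 xaxis deg 82.58
[418.  403.7] [408, 385, 20, 34, 359] [ 0.6777 -0.5315  0.038 ] [(np.float64(0.0485), np.float64(86.7)), (np.float64(0.0206), np.float64(167.5))]
tool x,y cm -22.85 15.65 xaxis deg 82.58
```

View pics/w10s.png

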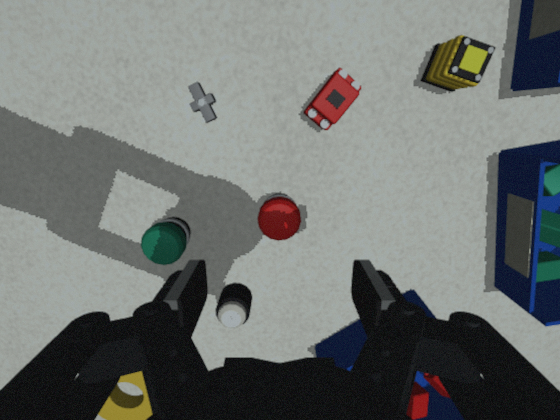

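Red mushroom at (279,218), with the red block, green mushroom and lamp clear of the jaws. I grasp it.

Emit:
{"method": "move_arm", "body": {"rows": [[-1.2,0.1,0,0,0,0,0.7],[0,0,3.5,0,0,0,0.7],[0,0,3.5,0,0,0,0.7],[0,0,3.5,0,0,0,0.7],[0,0,2,0,0,0,0.7],[0,0,0.5,0,0,0,0.7],[0,0,0,0,0,0,0.7],[0,0,0,0,0,0,0.7],[0,0,0,0,0,0,0.7],[0,0,0,0,0,0,0.7],[0,0,0,0,0,0,-1],[0,0,0,0,0,0,-1],[0,0,0,0,0,0,-1],[0,0,0,0,0,0,-1],[0,0,0,0,0,0,-1],[0,0,0,0,0,0,-1],[0,0,0,0,0,0,-1]]}}

```text
time: 20.67
tool_pos: [0.5521, -0.2984, 0.0183]
tool_rot: [0.001, 0.752, 0.659, 0.0]
contact_force: [-0.4, -0.1, 5.8]
gripper_width: 0.43
grasp_force: 60.6
```

Emit:
{"method": "move_arm", "body": {"rows": [[0,0,-1,0,0,0,-1],[0,0,-1,0,0,0,-1],[0,0,0,0,0,0,-1],[0,0,0,0,0,0,-1]]}}

```text
time: 21.0
tool_pos: [0.5518, -0.2982, 0.038]
tool_rot: [0.001, 0.752, 0.659, 0.0]
contact_force: [-0.1, 0.3, 0.1]
gripper_width: 0.43
grasp_force: 60.2
```

```bash
python3 -c "
from h import *
from plant import manip
f=shot('w11');s=manip.state();g=manip.grab_frame('side');b=cv2.resize(g['img'][95:195,250:350],(560,560),interpolation=cv2.INTER_CUBIC)
a=np.zeros((560,800,3),np.uint8);a[:,:400]=b[:,80:480];a[:,400:]=cv2.resize(f['img'][180:320,230:330],(400,560),interpolation=cv2.INTER_CUBIC);cv2.imwrite('pics/c11.png',a);print(s['gripper_width'],s['contact_force'])
"
```

```text
21.05 tcp [ 0.5513 -0.2978  0.0372] q [-0.61  0.23  1.74  0.    1.17 -0.48] rot [0.    0.752 0.659 0.   ]
0.4306236046919621 [-0.6573863  -0.21769801 -1.18081971]
```

View pics/c11.png

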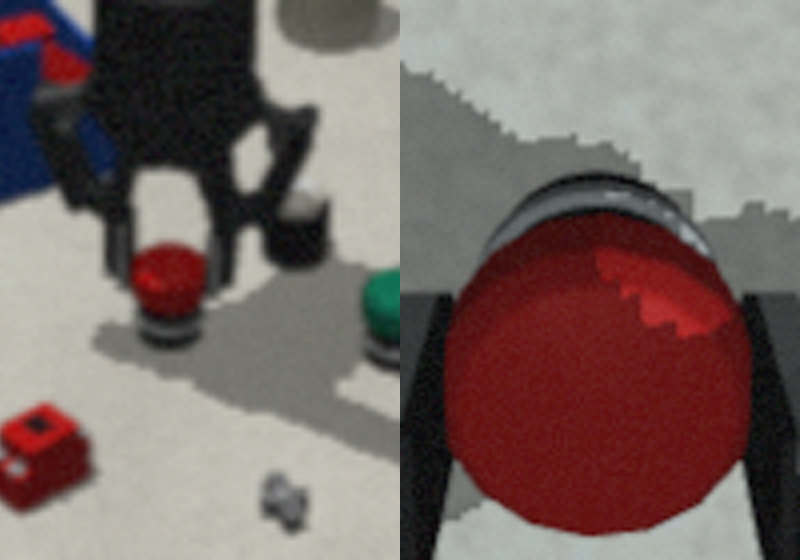

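The mushroom hangs upright between the jaws, and the other parts are untouched. I carry it to the red pocket.

Emit:
{"method": "move_arm", "body": {"rows": [[0,0,-4,0,0,0,-1],[0,0,-4,0,0,0,-1],[4.07,-0.18,0,0,0,0,-1],[4.07,-0.18,0,0,0,0,-1],[4.07,-0.18,0,0,0,0,-1],[4.07,-0.18,0,0,0,0,-1],[4.07,-0.18,0,0,0,0,-1],[4.07,-0.18,0,0,0,0,-1],[4.07,-0.18,0,0,0,0,-1],[4.07,-0.18,0,0,0,0,-1],[4.07,-0.18,0,0,0,0,-1],[4.07,-0.18,0,0,0,0,-1],[4.07,-0.18,0,0,0,0,-1],[4.07,-0.18,0,0,0,0,-1],[4.07,-0.18,0,0,0,0,-1],[0,0,0,0,0,0,-1],[0,0,0,0,0,0,-1],[0,0,0,0,0,0,-1],[0,0,0,0,0,0,-1]]}}

```text
time: 22.68
tool_pos: [0.5969, 0.2286, 0.1162]
tool_rot: [-0.0, 0.752, 0.659, -0.001]
contact_force: [-0.7, -0.2, -0.6]
gripper_width: 0.434
grasp_force: 60.5
```

```bash
python3 -c "
from h import *
from plant import manip
f=shot('w12');s=manip.state();go((.5971,.230),s);print(s['gripper_width'],s['contact_force'])
"
```

```text
22.73 tcp [0.597  0.2284 0.1164] q [ 0.25  0.17  1.67 -0.    1.3   0.38] rot [-0.     0.752  0.659 -0.   ]
tool x,y cm 0.16 -0.01 xaxis deg 82.4
0.42790064210995454 [ 0.47471852 -0.57427792 -0.56784598]
```

Emit:
{"method": "move_arm", "body": {"rows": [[0.15,0,3,0,0,0,-1],[0,0,3,0,0,0,-1],[0,0,2.4,0,0,0,-1],[0,0,0.4,0,0,0,-1],[0,0,0.2,0,0,0,-1],[0,0,0,0,0,0,-1],[0,0,0,0,0,0,-1],[0,0,0,0,0,0,-1],[0,0,0.1,0,0,0,-1],[0,0,0,0,0,0,-1],[0,0,0,0,0,0,-1],[0,0,0.1,0,0,0,-1],[0,0,0,0,0,0,-1],[0,0,0,0,0,0,-1],[0,0,0,0,0,0,-1]]}}

```text
time: 23.98
tool_pos: [0.5973, 0.2314, 0.0247]
tool_rot: [-0.0, 0.752, 0.659, -0.0]
contact_force: [-1.1, 0.1, -0.9]
gripper_width: 0.428
grasp_force: 60.5
```

Emit:
{"method": "move_arm", "body": {"rows": [[0,-0.03,0.08,0,0,0,-1],[0,0,0,0,0,0,-1],[0,0,0,0,0,0,-1],[0,0,0.05,0,0,0,-1],[0,0,0,0,0,0,-1],[0,0,0,0,0,0,-1],[0,0,0,0,0,0,-1]]}}

```text
time: 24.57
tool_pos: [0.5973, 0.2315, 0.0243]
tool_rot: [0.0, 0.752, 0.659, 0.0]
contact_force: [-1.7, -0.5, 5.8]
gripper_width: 0.429
grasp_force: 61.1
```

Emit:
{"method": "move_arm", "body": {"rows": [[0,0,0,0,0,0,0.45],[0,0,0,0,0,0,0.45],[0,0,0,0,0,0,0.45],[0,0,-3,0,0,0,0.45],[0,0,-4,0,0,0,0.45],[0,0,-4,0,0,0,0.45],[-4.1,-0.18,0,0,0,0,0.45],[-4.1,-0.18,0,0,0,0,0.45],[-4.1,-0.18,0,0,0,0,0.45],[-4.1,-0.18,0,0,0,0,0.45],[-4.1,-0.18,0,0,0,0,0.45],[-4.1,-0.18,0,0,0,0,0.45],[-4.1,-0.18,0,0,0,0,0.45],[-4.1,-0.18,0,0,0,0,0.45],[-4.1,-0.18,0,0,0,0,0.45],[-4.1,-0.18,0,0,0,0,0.45],[-4.1,-0.18,0,0,0,0,0.45],[-4.1,-0.18,0,0,0,0,0.45],[-4.1,-0.18,0,0,0,0,0.45],[-4.1,-0.18,0,0,0,0,0.45]]}}

```text
time: 26.23
tool_pos: [0.4962, -0.3363, 0.1332]
tool_rot: [0.0, 0.752, 0.659, 0.0]
contact_force: [0.9, -0.1, 0.3]
gripper_width: 0.722
grasp_force: 0.0
```

Emit:
{"method": "move_arm", "body": {"rows": [[-4.1,-0.18,0,0,0,0,0.7],[0,0,0,0,0,0,0.7],[0,0,0,0,0,0,0.7],[0,0,0,0,0,0,0.7],[0,0,0,0,0,0,0.7],[0,0,0,0,0,0,0.7],[0,0,0,0,0,0,0.7]]}}

```text
time: 26.82
tool_pos: [0.4904, -0.3735, 0.1334]
tool_rot: [-0.0, 0.751, 0.66, 0.0]
contact_force: [1.1, 0.5, 0.3]
gripper_width: 0.848
grasp_force: 0.0
```

```bash
python3 -c "
from h import *
from plant import manip
f=shot('w13');s=manip.state();u=proj(f,[.4895,-.395,.043])[0];print('expect lens px',u.round(1))
hsv=cv2.cvtColor(f['img'],cv2.COLOR_BGR2HSV);x,y=u.astype(int)
g=f['img'].max(2)
for r in range(y-36,y+37,4): print(r,g[r,x-36:x+37:4])
print(x-36)
"
```

```text
26.87 tcp [ 0.4904 -0.3737  0.1335] q [-0.77  0.1   1.71  0.    1.32 -0.64] rot [0.    0.751 0.66  0.   ]
expect lens px [279.6 236. ]
200 [109 110 109 172 174 171 175 173 168 173 169 172 173 160 172 176 172 170
 172]
204 [112 105 112 113 168 171 166 151  42  17  21  75 136 172 174 168 176 171
 170]
208 [110 106 107 108 107 105  63  20  13  17  10  17  12 148 171 112 107 173
 166]
212 [101 106 111 106 115 112  10  18  28  31  29  37  19  18 108 109 110 172
 177]
216 [105 105 111 103 109  44  15  28  49  69  64  41  27  23 106 111 113 175
 172]
220 [103 103 108 108 107  10  27 103 104 101 104 104  68  27  91 110 111 148
 173]
224 [103 105 105 106 109  24  88 106 107 122 116 104 102  34  57 111 105 171
 167]
228 [106 108 108 107 112  24 100 111 130 135 130 146 103  98  18 108 108 166
 168]
232 [111 110 108 109 113  25 102 122 124 128 125 135 115  99  39 106 152 164
 172]
236 [104 108 105 105 111  37 101 119 122 122 125 120 113  91  90 170 172 170
 164]
240 [111 103 111 112 112 147  75 116 119 121 120 120 100  38 167 170 165 169
 174]
244 [107 107 112 109 110 172 159  78 101 116 114  96  70 171 169 171 173 164
 164]
248 [110 105 111 104 170 169 172 175 161 137 148 176 173 171 169 169 172 165
 170]
252 [109 104 108 144 165 176 171 167 169 170 174 171 166 174 170 158 166 169
 168]
256 [107 109 174 176 174 172 167 175 161 164 171 167 173 171 174 175 172 172
 169]
260 [159 171 166 169 164 164 171 170 164 167 165 171 169 171 173 172 172 163
 169]
264 [166 171 172 175 174 165 170 171 168 171 172 172 173 173 167 167 168 160
 168]
268 [173 169 173 174 173 166 162 175 173 167 173 171 170 164 172 166 173 173
 167]
272 [165 171 167 169 173 169 173 165 169 171 171 170 172 167 166 165 168 167
 173]
243
```

```bash
python3 -c "
from h import *
from plant import manip
f=load('w13.npz');s=manip.state();X,Y,a=axes(s)
p=onz(f,(280.8,231.5),.043);print('lens',p.round(4));go(p,s)
p=onz(f,(280.8,203),0)[:2]-.018*X;print('body',p.round(4));go(p,s)
print(tri([(load('top0.npz'),(235+723.5/3.4-.5,120+461.5/3.4-.5)),(load('side0.npz'),(215+481.5/4.7-.5,120+45.5/4.7-.5)),(f,(280.8,231.5))]))
"
```

```text
lens [ 0.491 -0.391  0.043]
tool x,y cm -1.71 0.29 xaxis deg 82.59
body [ 0.4906 -0.3957]
tool x,y cm -2.18 0.31 xaxis deg 82.59
(array([ 0.48966348, -0.39490614,  0.03332328]), [[0.0, -0.9], [0.3, 0.0], [-1.0, 0.3]])
```

Emit:
{"method": "move_arm", "body": {"rows": [[-2,0.25,0,0,0,0,0.7],[0,0,3.5,0,0,0,0.7],[0,0,3.5,0,0,0,0.7],[0,0,3.5,0,0,0,0.7],[0,0,1.5,0,0,0,0.7],[0,0,0.5,0,0,0,0.7],[0,0,0,0,0,0,0.7],[0,0,0,0,0,0,0.7],[0,0,0,0,0,0,0.7],[0,0,0,0,0,0,0.7],[0,0,0,0,0,0,-1],[0,0,0,0,0,0,-1],[0,0,0,0,0,0,-1],[0,0,0,0,0,0,-1],[0,0,0,0,0,0,-1],[0,0,0,0,0,0,-1],[0,0,0,0,0,0,-1]]}}

```text
time: 28.28
tool_pos: [0.4903, -0.3956, 0.0096]
tool_rot: [0.001, 0.752, 0.659, -0.0]
contact_force: [0.4, 0.6, 5.4]
gripper_width: 0.391
grasp_force: 60.0
```

Emit:
{"method": "move_arm", "body": {"rows": [[0,0,-2.5,0,0,0,-1],[0,0,-4,0,0,0,-1],[0,0,-4,0,0,0,-1],[3.97,-0.47,0,0,0,0,-1],[3.97,-0.47,0,0,0,0,-1],[3.97,-0.47,0,0,0,0,-1],[3.97,-0.47,0,0,0,0,-1],[3.97,-0.47,0,0,0,0,-1],[3.97,-0.47,0,0,0,0,-1],[3.97,-0.47,0,0,0,0,-1],[3.97,-0.47,0,0,0,0,-1],[3.97,-0.47,0,0,0,0,-1],[3.97,-0.47,0,0,0,0,-1],[3.97,-0.47,0,0,0,0,-1],[3.97,-0.47,0,0,0,0,-1],[3.97,-0.47,0,0,0,0,-1],[3.97,-0.47,0,0,0,0,-1],[3.97,-0.47,0,0,0,0,-1],[3.97,-0.47,0,0,0,0,-1]]}}

```text
time: 29.87
tool_pos: [0.4974, 0.2465, 0.1128]
tool_rot: [-0.0, 0.752, 0.659, -0.0]
contact_force: [0.4, -0.3, -0.2]
gripper_width: 0.392
grasp_force: 59.8
```

Emit:
{"method": "move_arm", "body": {"rows": [[0,0,0,0,0,0,-1],[0,0,0,0,0,0,-1],[0,0,0,0,0,0,-1],[0,0,0,0,0,0,-1],[0,0,0,0,0,0,-1]]}}

```text
time: 30.28
tool_pos: [0.4982, 0.2433, 0.1132]
tool_rot: [-0.0, 0.753, 0.659, -0.0]
contact_force: [-0.8, -0.1, -0.9]
gripper_width: 0.391
grasp_force: 59.8
```

```bash
python3 -c "
from h import *
from plant import manip
s=manip.state();go((.4981,.2440),s);print(s['tool_pos'],s['gripper_width'],s['contact_force'])
"
```

```text
tool x,y cm 0.07 -0.02 xaxis deg 82.38
[0.49822891 0.24329369 0.11316958] 0.390857314474174 [-0.81917142 -0.12388533 -0.87465341]
```

Emit:
{"method": "move_arm", "body": {"rows": [[0.05,0,3,0,0,0,-1],[0,0,3,0,0,0,-1],[0,0,2.7,0,0,0,-1],[0,0,0.5,0,0,0,-1],[0,0,0.2,0,0,0,-1],[0,0,0,0,0,0,-1],[0,0,0,0,0,0,-1],[0,0,0,0,0,0,-1],[0,0,0.1,0,0,0,-1],[0,0,0,0,0,0,-1],[0,0,0,0,0,0,-1],[0,0,0.1,0,0,0,-1],[0,0,0,0,0,0,-1],[0,0,0,0,0,0,-1],[0,0,0,0,0,0,-1]]}}

```text
time: 31.53
tool_pos: [0.4982, 0.2451, 0.0174]
tool_rot: [-0.0, 0.752, 0.659, -0.0]
contact_force: [-0.8, -0.0, -0.2]
gripper_width: 0.389
grasp_force: 59.9
```

Emit:
{"method": "move_arm", "body": {"rows": [[0,0,0.1,0,0,0,-1],[0,0,0,0,0,0,-1],[0,0,0,0,0,0,-1],[0,0,0,0,0,0,-1],[0,0,0.08,0,0,0,-1],[0,0,0,0,0,0,-1],[0,0,0,0,0,0,-1],[0,0,0,0,0,0,-1]]}}

```text
time: 32.2
tool_pos: [0.4983, 0.2451, 0.0157]
tool_rot: [-0.0, 0.752, 0.659, -0.0]
contact_force: [-0.1, -0.3, -0.6]
gripper_width: 0.389
grasp_force: 59.9
```

Emit:
{"method": "move_arm", "body": {"rows": [[0,0,0.08,0,0,0,-1],[0,0,0,0,0,0,-1],[0,0,0,0,0,0,-1],[0,0,0,0,0,0,-1]]}}

```text
time: 32.53
tool_pos: [0.4983, 0.2451, 0.0156]
tool_rot: [-0.0, 0.752, 0.659, -0.0]
contact_force: [-2.6, -0.8, 5.7]
gripper_width: 0.393
grasp_force: 60.4
```

Emit:
{"method": "move_arm", "body": {"rows": [[0,0,0,0,0,0,0.2],[0,0,0,0,0,0,0.2],[0,0,0,0,0,0,0.2],[0,0,0,0,0,0,0.2],[0,0,-3,0,0,0,0.2],[0,0,-4,0,0,0,0.2],[0,0,-4,0,0,0,0.2],[0,0,-4,0,0,0,0.2],[0,0,-4,0,0,0,0.2],[0,0,-4,0,0,0,0.2],[-3,1,0,0,0,0,0.2],[-3,1,0,0,0,0,0.2],[0,0,0,0,0,0,0.2],[0,0,0,0,0,0,0.2],[0,0,0,0,0,0,0.2],[0,0,0,0,0,0,0.2]]}}

```text
time: 33.87
tool_pos: [0.5099, 0.1836, 0.2443]
tool_rot: [-0.0, 0.752, 0.66, -0.0]
contact_force: [0.4, 0.4, -0.1]
gripper_width: 0.6
grasp_force: 0.0
```

```bash
python3 -c "
from h import *
from plant import manip
f=shot('w14');g=manip.grab_frame('side');im=f['img'].copy()
for n,a,b,z in(('y',-.05,-.05,.066),('g',.05,-.05,.042),('r',.05,.05,.05),('w',-.05,.05,.049)):
    c,s=np.cos(-.129),np.sin(-.129);p=proj(f,[.5413+c*a-s*b,.1883+s*a+c*b,z])[0];cv2.circle(im,tuple(int(v) for v in p),3,(255,0,255),1);print(n,p.round(1))
b=cv2.resize(g['img'][235:355,225:355],None,fx=3,fy=3,interpolation=cv2.INTER_CUBIC)
a=np.zeros((560,800,3),np.uint8);a[:360,:390]=b;w=cv2.resize(im[0:300,130:430],(410,410));a[:410,390:]=w;a[360:,:200]=0
t=g['img'][110:235,200:360];a[410:560,420:612]=cv2.resize(t,(192,150));cv2.imwrite('pics/fin.png',a)
"
```

```text
33.92 tcp [0.5099 0.1837 0.2443] q [ 0.21 -0.16  1.78  0.    1.52  0.34] rot [-0.     0.752  0.66  -0.   ]
y [261.3 223.6]
g [343.5 217. ]
r [350.5 133.7]
w [260.5 133.8]
```

View pics/fin.png

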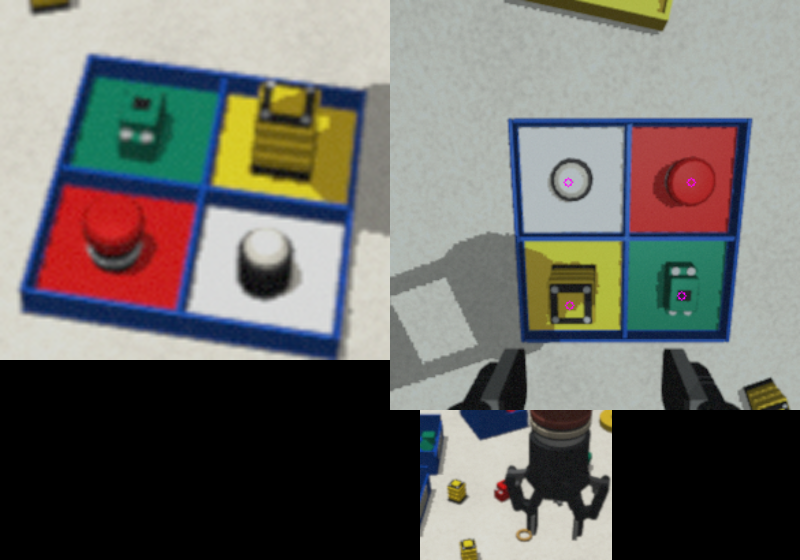

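All four parts stand upright within 2–3 mm of their pocket centres (the predicted centres fall on the part tops), and the gripper is clear. I hand in the job.

```bash
python3 -c "
from plant import manip
print(manip.job_done())"
```

```text
the job is handed in; nothing more can be done
None
```

The kit is in the blue tray and the job is handed in after 34 s: all four parts stand upright, within about 3 mm of their pocket centres, and I never touched the red block or green mushroom; on my first grasp the jaws shut on top of the cam switch (about 32 N), but it stayed standing.

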